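Dial open a key safe by feel and draw its bolt

TASK

Unlock the key safe. Swing the dial's finger pin clockwise past the index mark until the first hidden tumbler comes up against its stop and lean on it lightly there (about 10 N) for half a second; reverse, counter-clockwise past the index, till the second tumbler comes up against its stop and lean on that in the same way; then turn clockwise back to the index mark, leave the pin pointing at it and slide the bolt tab fully home towards the dial. Feel for the stops and never force them (20 N is too much), and leave the other things on the desk alone.

Things in the scene. Friction and masses are not known exactly. Their poses are not given: they have to be found in the camera images.
- key_safe: Low grey steel key safe, fixed to the desk, 110 x 180 x 52 mm (x, y, z), with an aluminium top plate. Origin: centre of its underside; z up. In its frame the dial axis stands at (0, +25 mm), the index mark on the +y side of the dial and the bolt tab near the -y end.
- dial_axis (a point): Point on the vertical axis of the dial, 62 mm above the desk, level with the dial's flat upper face (dial 88 mm across, 10 mm thick, a 24 mm hub stands 6 mm higher at its centre). Axes as those of key_safe.
- pin_top (a point): Centre of the top end of the upright round finger pin on the dial: 14 mm diameter, 42 mm tall above the dial's face, top 104 mm above the desk, 34 mm out from the dial axis. A sleeve that spins freely on its own axis, so it can be pinched from above and carried round, or pushed. It stands on a 20 mm collar 4 mm high.
- index_mark (a point): The index: the one long, broad black bar of the scale ring round the dial, on the top plate, 51 mm from the dial axis on the side away from the bolt (key_safe's +y). The other marks of the ring are short and thin, one every 30 degrees.
- dial_disc (a joint): Angle of the dial in rad, counter-clockwise from above positive; 0 when the finger pin points exactly at the index mark. Turns freely from -2.7 to 2.7 with about 1 N of drag at the pin; stays where it is left.
- bolt (a joint): Travel of the bolt in m: 0 locked, 0.014 fully home. It slides along key_safe's +y, towards the dial, with about 1.5 N of friction and stays where it is left. It is barred after 1 to 3 mm unless both tumblers are set and the dial is within about 0.1 rad of the index.
- bolt_tab (a point): Centre of the top edge of the bolt's upright steel push tab: 24 mm wide (x), 6 mm thick (y), 30 mm tall above the top plate, its top 82 mm above the desk. Push on its outer face (the -y side of key_safe).
- tumbler_a: First tumbler, hidden inside the safe, 100 g; origin on the dial axis. The clockwise-turning dial picks it up and pushes it, adding 1 N of drag at the pin, to its stop, which lies at an unknown dial angle between -1.55 and -2.4 rad and differs from safe to safe. The stop is springy: about 4 N more per mm of pin travel. Pressed there with over 5 N it is set and stays so; over 20 N damages it.
- tumbler_b: Second tumbler, hidden inside the safe, the mirror image of the first: picked up turning counter-clockwise, its stop at an unknown dial angle between +1.55 and +2.4 rad, same feel and same limits.
- key_fob: Bystander: yellow-green plastic key tag with ring, 24 x 82 x 9 mm, lying beside the safe.
- usb_stick: Bystander: memory stick, 17 x 48 x 8 mm, lying beside the safe.
- note_pad: Bystander: block of notes, 76 x 77 x 14 mm.
- mug: Bystander: dotted mug with handle, 82 x 117 x 91 mm.
- screwdriver: Bystander: slotted screwdriver, 18 x 152 x 18 mm.
- tape_roll: Bystander: roll of tape lying flat, 55 x 53 x 19 mm.
- side_cutters: Bystander: side cutters with yellow handles, 41 x 114 x 11 mm.

How it is judged:
By the outcome, as a careful person would: the job done as asked, in the order asked, and still so for the second after the job is handed in, with the robot touching nothing.
It also fails if it takes over 70 s, if anything falls off the work surface, if the arm or the gripper's body presses on something with over 40 N, if the wrist force passes 120 N, or if a joint passes its speed limit or range.

ROBOT

A 7-joint arm with a two-finger parallel gripper is mounted at the origin on a cart in front of the work surface, level with it; the furniture and walls round the work are solid. World frame = base frame: x ahead of the robot, y to its left, z up, the work surface at z = 0. Lengths are in m, angles in rad, forces in N, time in s.
With the tool pointing down it reaches from about 0.4 to 0.85 m from the base axis. Payload 10.4 kg.
Tool frame: the origin (TCP) lies between the finger pads; the fingertips stand ahead of it and the grasp point (between the pads) lies 5 mm behind it (manip.tip_extent is the z of the fingertips in the tool frame, in m); z points along the fingers, y is the line along which they close (so a half turn about z gives the same grasp; the last joint's range is limited). The gripper opens to 85 mm and grips with 20 to 120 N. Pads are 22 mm wide; open, the fingers measure 114 mm over their backs; the gripper's body (76 mm by 85 mm) begins 54 mm behind the grasp point. The pads swing forward as they close: fully open they stand 13 mm farther back than shut.
Start: joints at [-1.321, 0.332, -0.065, 1.46, 0.022, 1.35, -0.088], TCP at [0.168, 0.602, 0.212] pointing down, gripper open.
Joint ranges: [-2.6, 2.6], [-0.5, 2.12], [-1.47, 1.34], [0.16, 2.42], [-1.27, 4.41], [0.06, 2.06], [-2.6, 2.6]. Speed limits (rad/s): [2.22, 2.22, 2.79, 2.79, 3.14, 3.14, 3.14].

INTERFACE

Orientations are given as a unit quaternion [x, y, z, w].
In Python, from workcell import status, viewer, manip gives the robot as it stands.
- The arm moves only by the tool play_rows, never from a script. Its argument "plan" is one flat list of numbers, 7 for each row, row after row: the turn, a rotation vector about the tool's x, y, z in degrees, then the shift along the tool's x, y, z in m, then the opening, from 0 (shut) to 1 (fully open). In form: [ax, ay, az, dx, dy, dz, grip, ax, ay, az, dx, dy, dz, grip, ...]. A call has 1 to 20 rows; each row is the pose to reach, as a shift and turn from the pose commanded when the call began, along the tool's axes at that moment; what a row does not reach only later rows make up. A row lasts 1/8 s, in which the tool goes at most 62.5 mm and 10.7 degrees, less where a joint would pass 70% of its speed; a pose out of reach is approached as far as the arm can. A call with a gripper value outside its range is refused whole. The fingers move at their own pace and stop on an object; "squeeze" is the grip in N (left out, the last holds). Time passes only in rows, so rows that repeat a pose let the fingers close. It gives the time, the measured TCP pose, the force, the opening and the grip force at its end, in the units of the state.
- status.get_obs(): the state, without advancing time (a new reading comes with each control period).
- viewer.camera(name): name is "scene" or "top" or "wrist"; returns the picture (400x640x3 uint8, red, green, blue); there is no depth.
- viewer.camera_model(name): a dict with "fx", "fy", "cx", "cy" (pixels), "R" (3x3) and "t" (3): a world point X has camera coordinates R X + t. Camera axes: x right, y down, z forward; pixel columns grow to the right and rows downward; lengths in m; the calibration is good to about 2 mm. A picture is of the moment at which its call begins: read the wrist's pose just before it. camera_model takes no time and is no camera call; for the wrist camera it gives the pose at the moment of the call.
- manip.hand_in(): hands the job in; it is judged then, once.
The state is a dict: "clock": time; "joint_pos": joint angles; "joint_velocities": joint speeds; "tau": joint torques, N m; "position": TCP position; "ee_rot": TCP orientation; "ft_force": force on the tool from outside, world axes, zero at the start; "torque": the same for the moment, N m; "grip_width": opening from 0.0 (shut) to 1.0 (fully open); "grasp_force": force on a finger pad.
Only numpy, scipy, OpenCV 4.12 (cv2) and the standard library are available. Lean on these libraries where they do the work, as an engineer would, in place of code of your own. Each camera call takes 0.05 s, during which the arm holds its last target. There are 200 camera calls.

## Working session

There is one attempt and no reset: what is moved stays moved. The work goes in short steps, Python scripts to look and compute and a tool call to move; the robot and the scene stay as the last step left them, time stands still between calls to the robot, and variables do not carry over. Pictures are saved under pics/ and viewed, at most 10 in all, crops included, and the job is handed in when it is done.

Besides the shell and the picture viewer there is one more tool, called after "Request:" as name(argument=value, ...), one argument or row to a line, values as JSON. play_rows: Moves the arm, as the interface text tells. Its arguments: {"type":"object","properties":{"plan":{"type":"array","items":{"type":"number"}},"squeeze":{"type":"number"}},"required":["plan"]}

```bash
mkdir -p pics
python3 - <<'E'
from workcell import status, viewer, manip
import cv2,numpy as np
for n in ("top","scene"):
    im=viewer.camera(n); cv2.imwrite(f"pics/{n}0.png",im[:,:,::-1])
    m=viewer.camera_model(n); print(n,m)
o=status.get_obs(); print(o, manip.tip_extent)
E
```

```text
top {'fx': 433.85903781536643, 'fy': 433.85903781536643, 'cx': 319.8445353235048, 'cy': 196.75928416353665, 'R': array([[-0.00472455, -0.9996698 , -0.02525825],
       [-0.98161924,  0.00945544, -0.1906155 ],
       [ 0.19079139,  0.02389341, -0.98133977]]), 't': array([0.02600543, 0.54789692, 0.95650074])}
scene {'fx': 415.8798641853887, 'fy': 415.8798641853887, 'cx': 321.8782908928375, 'cy': 200.4238619203208, 'R': array([[ 0.80359234, -0.59480199,  0.02121207],
       [-0.36747044, -0.52386683, -0.76845886],
       [ 0.46819316,  0.60973284, -0.63954752]]), 't': array([-0.44548667,  0.26838018,  0.79648274])}
{'clock': 0.1, 'joint_pos': array([-1.32059892,  0.33276963, -0.06472198,  1.46083351,  0.0215883 ,
        1.34987481, -0.08850122]), 'joint_velocities': array([-0.00128986, -0.0032769 ,  0.00265657, -0.00355189,  0.00056077,
       -0.00119577,  0.00122087]), 'tau': array([ 1.11957888e-03, -6.26744914e+01,  4.87929059e-02, -3.92431533e+01,
        1.61784055e-02,  6.97682990e-03,  5.94183689e-05]), 'position': array([0.16828572, 0.60156451, 0.2110313 ]), 'ee_rot': array([ 1.35958444e-01,  9.90714362e-01, -5.91776654e-04, -6.39569203e-05]), 'ft_force': array([-0.0404679 ,  0.61347713, -0.59438825]), 'torque': array([-0.06527237,  0.02353517, -0.06368002]), 'grasp_force': 0.0, 'grip_width': 1.0051017164304838} 0.014
```

View pics/top0.png

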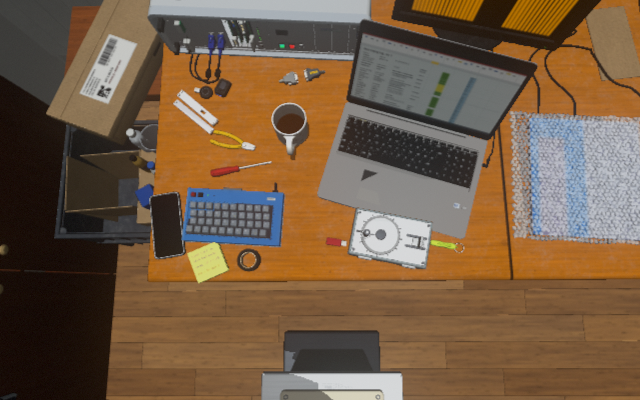

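View pics/scene0.png

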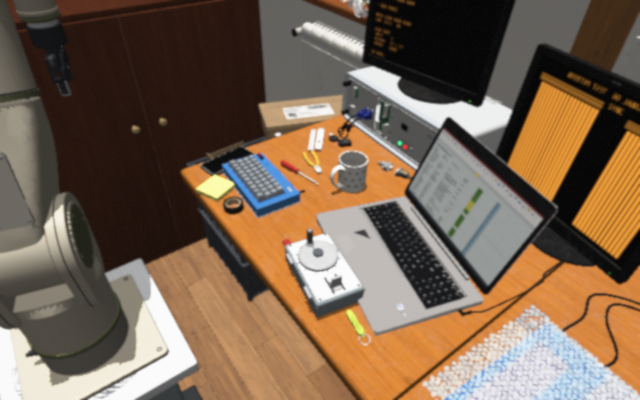

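Top view: safe centred near px (390,238), dial at about (381,235) and bolt tab at about (415,241); the safe's +y points roughly to image left (world +y). I'll zoom in.

```bash
python3 - <<'E'
import cv2
a=cv2.imread("pics/top0.png")[195:280,315:475]; cv2.imwrite("pics/c1.png",cv2.resize(a,None,fx=5,fy=5,interpolation=cv2.INTER_CUBIC))
E
cat > h.py <<'E'
from workcell import status, viewer, manip
import numpy as np, cv2
def ray(n,px,z,m=None):
    m=m or viewer.camera_model(n); R,t=np.array(m["R"]),np.array(m["t"])
    c=-R.T@t; d=R.T@np.array([(px[0]-m["cx"])/m["fx"],(px[1]-m["cy"])/m["fy"],1.])
    return c+d*(z-c[2])/d[2]
def proj(n,X,m=None):
    m=m or viewer.camera_model(n); q=np.array(m["R"])@np.array(X)+m["t"]
    return np.array([m["cx"]+m["fx"]*q[0]/q[2],m["cy"]+m["fy"]*q[1]/q[2]])
E
```

```text
(no output)
```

View pics/c1.png

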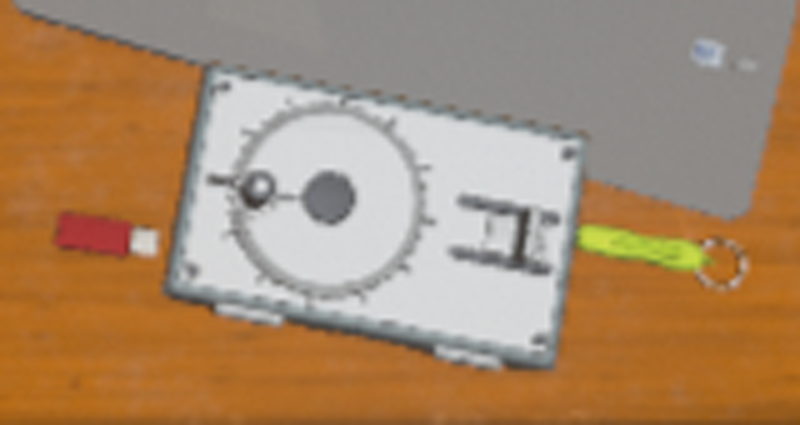

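The crop shows the hub at (328,197), the pin top at (257,186), the index bar at (220,181) and the tab at about (521,237). The pin is already near the index. The laptop sits close on the +x side.

Run:
```python
from h import *
f=lambda x,y:(315+(x+.5)/5-.5,195+(y+.5)/5-.5)
for n,p,z in (("hub",(328,197),.068),("ring",(329,199),.062),("pin",(257,186),.104),("idx",(220,181),.052),("tab",(521,237),.082),
 ("c1",(210,68),.052),("c2",(583,140),.052),("c3",(553,365),.052),("c4",(168,292),.052)):
    print(n,ray("top",f(*p),z).round(4))
```

```text
hub [ 0.4586 -0.1135  0.068 ]
ring [ 0.4584 -0.1146  0.062 ]
pin [ 0.4598 -0.0789  0.104 ]
idx [ 0.468  -0.0663  0.052 ]
tab [ 0.4389 -0.196   0.082 ]
c1 [ 0.5205 -0.0628  0.052 ]
c2 [ 0.4856 -0.2324  0.052 ]
c3 [ 0.384  -0.2136  0.052 ]
c4 [ 0.4177 -0.0416  0.052 ]
```

```bash
cat >> h.py <<'E'
from scipy.spatial.transform import Rotation as Ro
def shift(*Xs,o=None):
    o=o or status.get_obs(); R=Ro.from_quat(o["ee_rot"])
    for X in Xs: print(X, "->", R.inv().apply(np.array(X)-o["position"]).round(4))
E
python3 -c "
from h import *
shift((.40,.35,.21),(.46,.10,.21),(.46,-.08,.2))"
```

```text
(0.4, 0.35, 0.21) -> [-0.2909 -0.1798  0.0013]
(0.46, 0.1, 0.21) -> [-0.416  -0.4044  0.0015]
(0.46, -0.08, 0.2) -> [-0.4645 -0.5778  0.0117]
```

Request:
play_rows(
  plan=[0, 0, 0, -0.05, -0.03, 0, 0.6, 0, 0, 0, -0.1, -0.06, 0, 0.6, 0, 0, 0, -0.15, -0.09, 0, 0.6, 0, 0, 0, -0.2, -0.12, 0, 0.6, 0, 0, 0, -0.25, -0.15, 0, 0.6, 0, 0, 0, -0.291, -0.18, 0, 0.6, 0, 0, 0, -0.32, -0.23, 0, 0.6, 0, 0, 0, -0.35, -0.28, 0, 0.6, 0, 0, 0, -0.38, -0.335, 0, 0.6, 0, 0, 0, -0.405, -0.385, 0, 0.6, 0, 0, 0, -0.42, -0.435, 0, 0.6, 0, 0, 0, -0.435, -0.485, 0, 0.6, 0, 0, 0, -0.45, -0.535, 0, 0.6, 0, 0, 0, -0.46, -0.565, 0, 0.6, 0, 0, 0, -0.465, -0.578, 0, 0.6, 0, 0, 0, -0.465, -0.578, 0, 0.6, 0, 0, 0, -0.465, -0.578, 0, 0.6],
  squeeze=40,
)

```text
clock: 2.22
position: [0.4605, -0.0784, 0.2115]
ee_rot: [0.135, 0.991, 0.0, -0.0]
ft_force: [-1.2, 0.9, -0.5]
grip_width: 0.602
grasp_force: 0.0
```

Run:
```python
from h import *
o=status.get_obs(); m=viewer.camera_model("wrist"); im=viewer.camera("wrist")
cv2.imwrite("pics/w1.png",im[:,:,::-1])
import pickle; pickle.dump(m,open("w1.pkl","wb"))
print(o["clock"],o["position"],o["ee_rot"],o["joint_pos"],o["ft_force"])
for n,X in (("pin",(.46,-.079,.104)),("hub",(.458,-.113,.068)),("idx",(.468,-.066,.052))): print(n,proj("wrist",X,m))
```

```text
2.225 [ 0.46052364 -0.07840507  0.2114906 ] [ 1.34939321e-01  9.90853831e-01  8.69200889e-05 -2.42449677e-04] [-0.5004244  -0.05025155  0.56089512  1.88492503  0.02751758  1.29979799
  1.35261325] [-1.17021189  0.89928349 -0.49981305]
pin [318.80833703 190.93581546]
hub [284.62306043 188.16872891]
idx [333.65803688 181.21002265]
```

View pics/w1.png

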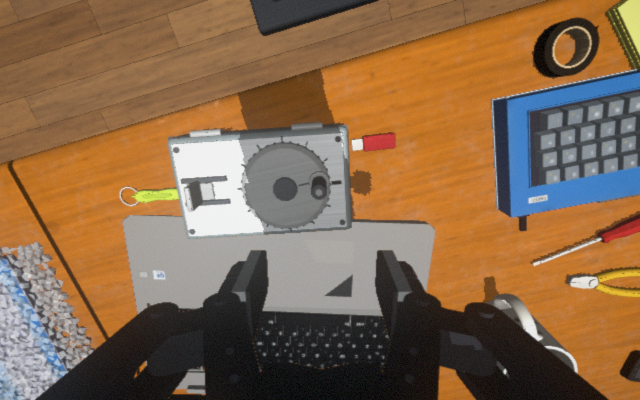

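Wrist view: hub at (285,188), matching the prediction. The pin spans about (319,177)–(321,198) and the index bar is at about (336,182).

Run:
```python
from h import *
import pickle; m=pickle.load(open("w1.pkl","rb"))
a=cv2.imread("pics/w1.png")[120:245,165:365]; cv2.imwrite("pics/c2.png",cv2.resize(a,None,fx=4,fy=4,interpolation=cv2.INTER_CUBIC))
print(proj("wrist",(.46,-.079,.062),m),-m["R"].T@m["t"])
```

```text
[319.07979019 179.4575332 ] [ 0.38821486 -0.0570595   0.37478511]
```

View pics/c2.png

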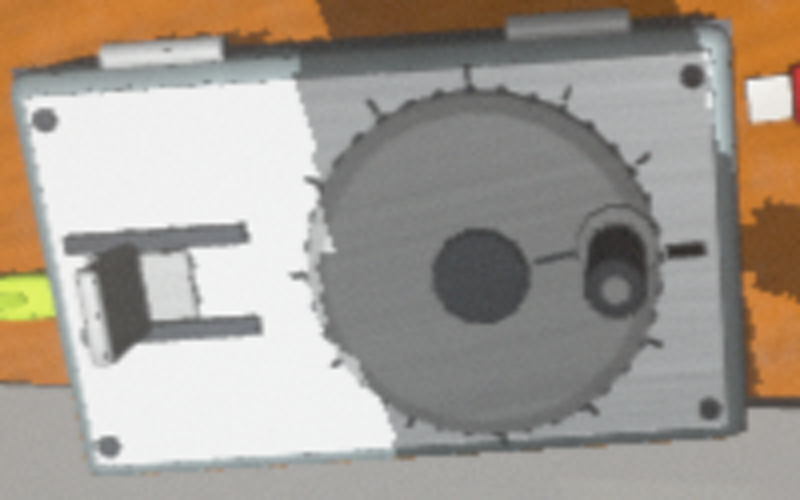

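Pin top (616,288), collar (618,245), hub top (481,276), index bar (686,249), tab top edge centre about (95,318).

Run:
```python
from h import *
import pickle; m=pickle.load(open("w1.pkl","rb"))
f=lambda x,y:(165+(x+.5)/4-.5,120+(y+.5)/4-.5)
for n,p,z in (("hub",(481,276),.068),("pin",(616,288),.104),("collar",(618,245),.066),("idx",(686,249),.052),("tab",(95,318),.082),
 ("s1",(44,120),.052),("s2",(110,446),.052),("s3",(709,408),.052),("s4",(692,76),.052)):
    print(n,ray("wrist",f(*p),z,m).round(4))
```

```text
hub [ 0.4585 -0.1129  0.068 ]
pin [ 0.4605 -0.0793  0.104 ]
collar [ 0.4604 -0.0791  0.066 ]
idx [ 0.4693 -0.0638  0.052 ]
tab [ 0.4408 -0.2     0.082 ]
s1 [ 0.3956 -0.2072  0.052 ]
s2 [ 0.4803 -0.2245  0.052 ]
s3 [ 0.5125 -0.0689  0.052 ]
s4 [ 0.4279 -0.0513  0.052 ]
```

Request:
play_rows(
  plan=[0, 0, 0, 0, -0.001, 0.04, 0.6, 0, 0, 0, 0, -0.001, 0.08, 0.6, 0, 0, 0, 0, -0.001, 0.11, 0.6, 0, 0, 0, 0, -0.001, 0.123, 0.6, 0, 0, 0, 0, -0.001, 0.123, 0.6, 0, 0, 0, 0, -0.001, 0.123, 0, 0, 0, 0, 0, -0.001, 0.123, 0, 0, 0, 0, 0, -0.001, 0.123, 0, 0, 0, 0, 0, -0.001, 0.123, 0, 0, 0, 0, 0, -0.001, 0.123, 0, 0, 0, 0, 0, -0.001, 0.123, 0],
  squeeze=40,
)

```text
clock: 3.65
position: [0.4602, -0.0809, 0.0887]
ee_rot: [0.136, 0.991, 0.0, -0.0]
ft_force: [-0.4, -0.8, 0.5]
grip_width: -0.006
grasp_force: 0.0
```

```bash
cat >> h.py <<'E'
AX=np.array([.4588,-.1132]); YAW=np.radians(-11.65); r=.034
def d(th): a=np.pi/2+YAW+th; return np.array([np.cos(a),np.sin(a)])
def state():
    o=status.get_obs(); v=o["position"][:2]-AX; e=v/np.hypot(*v); th=np.arctan2(e[1],e[0])-np.pi/2-YAW
    th=(th+np.pi)%(2*np.pi)-np.pi
    t=np.array([-e[1],e[0]]); F=o["ft_force"]
    print("t %.2f th %.3f r %.4f z %.4f | F tan(ccw) %.1f rad %.1f z %.1f | grip %.3f %.0f"%(o["clock"],th,np.hypot(*v),o["position"][2],F[:2]@t,F[:2]@e,F[2],o["grip_width"],o["grasp_force"]))
def arc(a,ths,rows=None):
    R=Ro.from_quat(status.get_obs()["ee_rot"])
    for th in ths: print("%.3f"%th, R.inv().apply(np.append(r*(d(th)-d(a)),0)).round(4))
E
python3 -c "
from h import *
state(); arc(.144,np.arange(0,-1.46,-.2)); arc(.144,[-1.5])"
```

```text
t 3.65 th 0.161 r 0.0323 z 0.0887 | F tan(ccw) 0.3 rad -0.8 z 0.5 | grip -0.006 0
0.000 [-0.0048  0.0007 -0.    ]
-0.200 [-0.0116  0.0005 -0.    ]
-0.400 [-0.0182 -0.0011 -0.    ]
-0.600 [-0.0244 -0.0039 -0.    ]
-0.800 [-0.0299 -0.0079 -0.    ]
-1.000 [-0.0345 -0.0129 -0.    ]
-1.200 [-0.038  -0.0187 -0.    ]
-1.400 [-0.0402 -0.0251 -0.    ]
-1.500 [-0.0409 -0.0285 -0.    ]
```

The gripper shut on nothing. I'll look.

Run:
```python
from h import *
import pickle
m=viewer.camera_model("wrist"); a=viewer.camera("wrist")[:,:,::-1]; pickle.dump(m,open("w2.pkl","wb")); cv2.imwrite("pics/w2.png",a)
print(proj("wrist",(.4605,-.0793,.104),m),proj("wrist",(.4605,-.0793,.066),m))
b=viewer.camera("scene")[:,:,::-1][205:325,255:385]; b=cv2.resize(b,(520,480),interpolation=cv2.INTER_CUBIC)
cv2.imwrite("pics/c3.png",np.vstack([np.hstack([b]),cv2.resize(a,(520,325))[:120]])) if 0 else cv2.imwrite("pics/c3.png",np.hstack([b[:, :],cv2.resize(a[140:400,180:460],(280,480))]))
```

```text
[322.02599696 257.19424471] [321.83811857 228.48123712]
```

View pics/c3.png

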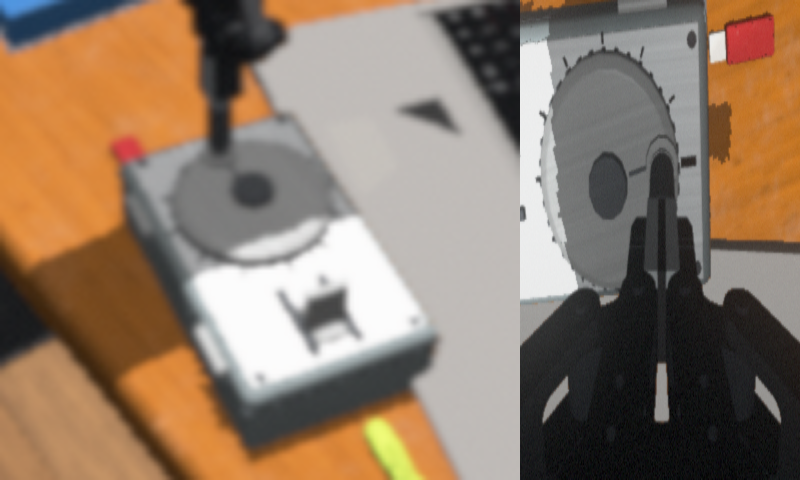

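Run:
```python
import cv2
a=cv2.imread("pics/w2.png")[150:310,240:400]; cv2.imwrite("pics/c4.png",cv2.resize(a,(600,600),interpolation=cv2.INTER_CUBIC)*1)
```

```text
(no output)
```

View pics/c4.png

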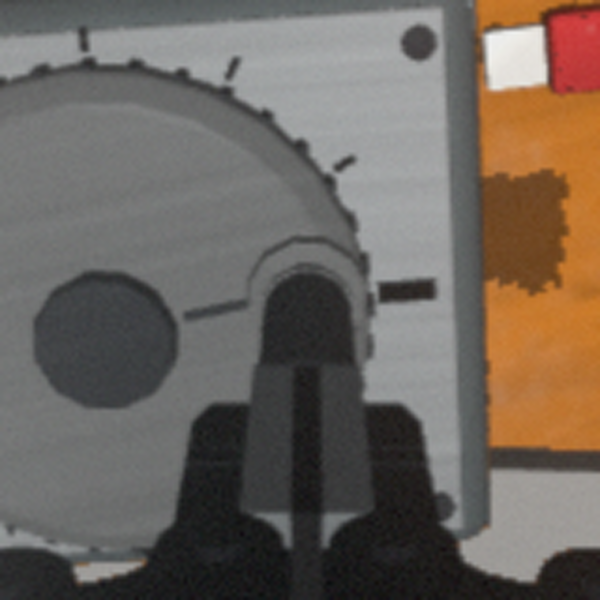

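Run:
```python
from h import *
import pickle; m=pickle.load(open("w2.pkl","rb"))
o=status.get_obs(); R=Ro.from_quat(o["ee_rot"])
for dx in(.011,0,-.011):
  for dz in (.014,.0,-.02): print(dx,dz,((proj("wrist",o["position"]+R.apply([dx,0,dz]),m)-[240,150])*3.75).round())
print(o["position"],o["joint_pos"],-m["R"].T@m["t"])
for a in ((0,0,.014),):
  for y in(-.0015,.0015,-.008,.008): print(y,((proj("wrist",o["position"]+R.apply([.011,y,.014]),m)-[240,150])*3.75).round())
```

```text
0.011 0.014 [296. 250.]
0.011 0.0 [295. 283.]
0.011 -0.02 [294. 341.]
0 0.014 [296. 316.]
0 0.0 [296. 354.]
0 -0.02 [295. 419.]
-0.011 0.014 [296. 380.]
-0.011 0.0 [296. 422.]
-0.011 -0.02 [295. 494.]
[ 0.46016244 -0.08095652  0.08865406] [-0.477653    0.09556778  0.58568492  2.03832729 -0.06184351  1.02449607
  1.43605962] [ 0.38783308 -0.05941776  0.2519361 ]
-0.0015 [286. 250.]
0.0015 [306. 250.]
-0.008 [244. 250.]
0.008 [348. 249.]
```

Run:
```python
from h import *
m=viewer.camera_model("scene")
for n,X in (("pintop",(.4605,-.0793,.104)),("pinbase",(.4605,-.0793,.066)),("tip",(.4602,-.081,.0747)),("tip-40",(.4602,-.081,.115)),("hub",(.4588,-.1132,.068)),("body",(.4602,-.081,.148))):
    print(n,((proj("scene",X,m)-[255,205])*4).round())
w=viewer.camera_model("wrist"); print(w["fx"],w["cx"],w["cy"])
o=status.get_obs(); print(o["grip_width"],o["position"])
R=Ro.from_quat(o["ee_rot"]); print((np.array(w["R"])@R.as_matrix()).round(3), (np.array(w["R"])@o["position"]+w["t"]).round(4))
```

```text
pintop [219.  94.]
pinbase [219. 144.]
tip [220. 135.]
tip-40 [221.  81.]
hub [253. 179.]
body [221.  35.]
328.2531433790836 321.2704141138298 201.57721134799425
0.0015937140061076075 [ 0.46016244 -0.08095652  0.08865406]
[[-0.001  1.    -0.001]
 [-0.954 -0.001 -0.299]
 [-0.299  0.     0.954]] [-0.0013  0.0233  0.1783]
```

The pads shut just above the pin top: the pin is unmoved and there is no force. The fingertips evidently sit about 30 mm higher than I assumed, so I'll open and go lower in steps while watching the force.

Request:
play_rows(
  plan=[0, 0, 0, 0, 0, 0, 0.6, 0, 0, 0, 0, 0, 0, 0.6, 0, 0, 0, 0, 0, 0, 0.6, 0, 0, 0, 0, 0, 0.007, 0.6, 0, 0, 0, 0, 0, 0.014, 0.6, 0, 0, 0, 0, 0, 0.014, 0.6],
)

```text
clock: 4.5
position: [0.4596, -0.081, 0.0739]
ee_rot: [0.136, 0.991, -0.0, -0.001]
ft_force: [-0.1, -0.4, 0.2]
grip_width: 0.602
grasp_force: 0.0
```

Run:
```python
from h import *
state()
a=viewer.camera("wrist")[:,:,::-1][150:330,220:430]
b=viewer.camera("scene")[:,:,::-1][205:275,275:365]
cv2.imwrite("pics/c5.png",np.hstack([cv2.resize(a,(490,420),interpolation=cv2.INTER_CUBIC),cv2.resize(b,(300,420),interpolation=cv2.INTER_CUBIC)]))
```

```text
t 4.50 th 0.179 r 0.0322 z 0.0739 | F tan(ccw) 0.1 rad -0.4 z 0.2 | grip 0.602 0
```

View pics/c5.png

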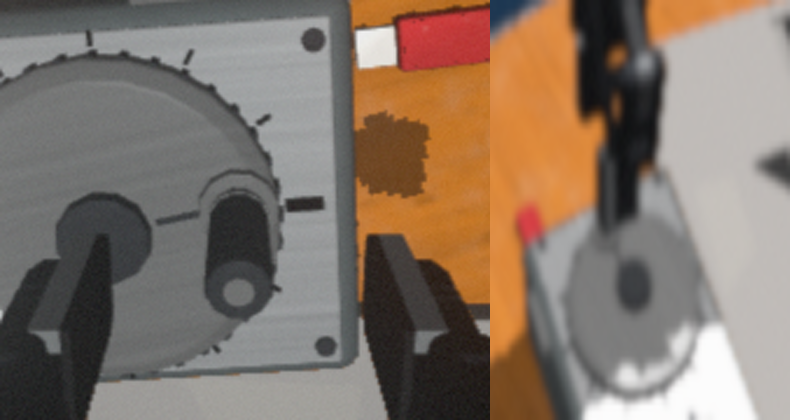

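Now the pin top disc is at (238,290) in the crop, between the open pads, which straddle it evenly. The tips are only about level with the pin top, so I'll descend another 22 mm and close.

Request:
play_rows(
  plan=[0, 0, 0, 0, 0.001, 0.006, 0.6, 0, 0, 0, 0, 0.001, 0.012, 0.6, 0, 0, 0, 0, 0.001, 0.017, 0.6, 0, 0, 0, 0, 0.001, 0.022, 0.6, 0, 0, 0, 0, 0.001, 0.022, 0.6],
)

```text
clock: 5.22
position: [0.4602, -0.08, 0.0523]
ee_rot: [0.136, 0.991, -0.0, -0.0]
ft_force: [-0.2, 0.7, 0.0]
grip_width: 0.601
grasp_force: 0.0
```

Request:
play_rows(
  plan=[0, 0, 0, 0, 0, 0, 0.1, 0, 0, 0, 0, 0, 0, 0.1, 0, 0, 0, 0, 0, 0, 0.1, 0, 0, 0, 0, 0, 0, 0.1, 0, 0, 0, 0, 0, 0, 0.1],
  squeeze=40,
)

```text
clock: 5.85
position: [0.4607, -0.0807, 0.053]
ee_rot: [0.136, 0.991, -0.0, 0.0]
ft_force: [-1.0, -5.0, 5.2]
grip_width: 0.149
grasp_force: 39.1
```

```bash
python3 -c "
from h import *
state()"
```

```text
t 5.85 th 0.146 r 0.0326 z 0.0530 | F tan(ccw) 0.7 rad -5.1 z 5.2 | grip 0.149 39
```

Pinched: opening is 13 mm with 39 N of grip. Now clockwise, halfway first, checking the radial load.

Request:
play_rows(
  plan=[0, 0, 0, -0.0024, -0.0005, 0, 0.1, 0, 0, 0, -0.0048, -0.0005, 0, 0.1, 0, 0, 0, -0.0082, -0.0004, 0, 0.1, 0, 0, 0, -0.0116, -0.0005, 0, 0.1, 0, 0, 0, -0.0149, -0.0012, 0, 0.1, 0, 0, 0, -0.0182, -0.0021, 0, 0.1, 0, 0, 0, -0.0213, -0.0034, 0, 0.1, 0, 0, 0, -0.0244, -0.0049, 0, 0.1, 0, 0, 0, -0.0272, -0.0068, 0, 0.1, 0, 0, 0, -0.0299, -0.0089, 0, 0.1, 0, 0, 0, -0.0299, -0.0089, 0, 0.1],
)

```text
clock: 7.22
position: [0.4874, -0.0963, 0.053]
ee_rot: [0.136, 0.991, 0.0, 0.0]
ft_force: [0.1, -0.3, 5.3]
grip_width: 0.146
grasp_force: 39.3
```

```bash
python3 -c "
from h import *
state(); arc(-.8,[-.9,-1,-1.1,-1.2,-1.3,-1.4,-1.5])"
```

```text
t 7.22 th -0.833 r 0.0332 z 0.0530 | F tan(ccw) -0.3 rad -0.1 z 5.3 | grip 0.146 39
-0.900 [-0.0024 -0.0024 -0.    ]
-1.000 [-0.0046 -0.005  -0.    ]
-1.100 [-0.0065 -0.0078 -0.    ]
-1.200 [-0.0081 -0.0108 -0.    ]
-1.300 [-0.0094 -0.014  -0.    ]
-1.400 [-0.0103 -0.0172 -0.    ]
-1.500 [-0.011  -0.0206 -0.    ]
```

Request:
play_rows(
  plan=[0, 0, 0, -0.0024, -0.0024, 0, 0.1, 0, 0, 0, -0.0046, -0.005, 0, 0.1, 0, 0, 0, -0.0065, -0.0078, 0, 0.1, 0, 0, 0, -0.0081, -0.0108, 0, 0.1, 0, 0, 0, -0.0094, -0.014, 0, 0.1, 0, 0, 0, -0.0103, -0.0172, 0, 0.1, 0, 0, 0, -0.011, -0.0206, 0, 0.1, 0, 0, 0, -0.011, -0.0206, 0, 0.1],
)

```text
clock: 8.22
position: [0.4925, -0.1189, 0.053]
ee_rot: [0.136, 0.991, 0.0, 0.0]
ft_force: [0.5, 0.4, 5.1]
grip_width: 0.149
grasp_force: 39.3
```

```bash
python3 -c "
from h import *
state()
for k in range(13):
  a=-1.5-.07*k; arc(a,[a-.035,a-.07])"
```

```text
t 8.22 th -1.534 r 0.0342 z 0.0530 | F tan(ccw) 0.5 rad 0.4 z 5.1 | grip 0.149 39
-1.535 [-0.0001 -0.0012 -0.    ]
-1.570 [-0.0002 -0.0024 -0.    ]
-1.605 [-0.0001 -0.0012 -0.    ]
-1.640 [-0.0001 -0.0024 -0.    ]
-1.675 [ 0.     -0.0012 -0.    ]
-1.710 [ 0.0001 -0.0024 -0.    ]
-1.745 [ 0.0001 -0.0012 -0.    ]
-1.780 [ 0.0002 -0.0024 -0.    ]
-1.815 [ 0.0002 -0.0012 -0.    ]
-1.850 [ 0.0004 -0.0023 -0.    ]
-1.885 [ 0.0003 -0.0012 -0.    ]
-1.920 [ 0.0006 -0.0023 -0.    ]
-1.955 [ 0.0003 -0.0011 -0.    ]
-1.990 [ 0.0007 -0.0023 -0.    ]
-2.025 [ 0.0004 -0.0011 -0.    ]
-2.060 [ 0.0009 -0.0022 -0.    ]
-2.095 [ 0.0005 -0.0011 -0.    ]
-2.130 [ 0.001  -0.0021 -0.    ]
-2.165 [ 0.0006 -0.001  -0.    ]
-2.200 [ 0.0012 -0.0021 -0.    ]
-2.235 [ 0.0006 -0.001  -0.    ]
-2.270 [ 0.0013 -0.002  -0.    ]
-2.305 [ 0.0007 -0.0009 -0.    ]
-2.340 [ 0.0015 -0.0019 -0.    ]
-2.375 [ 0.0008 -0.0009 -0.    ]
-2.410 [ 0.0016 -0.0018 -0.    ]
```

Request:
play_rows(
  plan=[0, 0, 0, -0.0001, -0.0012, 0, 0.1, 0, 0, 0, -0.0002, -0.0024, 0, 0.1, 0, 0, 0, -0.0002, -0.0024, 0, 0.1],
)

```text
clock: 8.6
position: [0.4921, -0.1212, 0.053]
ee_rot: [0.136, 0.991, 0.0, 0.001]
ft_force: [1.3, 1.1, 5.5]
grip_width: 0.151
grasp_force: 39.2
```

Request:
play_rows(
  plan=[0, 0, 0, -0.0001, -0.0012, 0, 0.1, 0, 0, 0, -0.0001, -0.0024, 0, 0.1, 0, 0, 0, -0.0001, -0.0024, 0, 0.1],
)

```text
clock: 8.98
position: [0.4916, -0.1236, 0.053]
ee_rot: [0.136, 0.991, 0.0, 0.001]
ft_force: [1.9, 2.0, 5.1]
grip_width: 0.149
grasp_force: 39.3
```

Request:
play_rows(
  plan=[0, 0, 0, 0, -0.0012, 0, 0.1, 0, 0, 0, 0.0001, -0.0024, 0, 0.1, 0, 0, 0, 0.0001, -0.0024, 0, 0.1],
)

```text
clock: 9.35
position: [0.4908, -0.126, 0.053]
ee_rot: [0.136, 0.991, 0.0, 0.001]
ft_force: [1.5, 1.8, 5.4]
grip_width: 0.147
grasp_force: 39.3
```

Request:
play_rows(
  plan=[0, 0, 0, 0.0001, -0.0012, 0, 0.1, 0, 0, 0, 0.0002, -0.0024, 0, 0.1, 0, 0, 0, 0.0002, -0.0024, 0, 0.1],
)

```text
clock: 9.72
position: [0.4899, -0.1282, 0.053]
ee_rot: [0.136, 0.991, 0.0, 0.001]
ft_force: [1.9, 1.1, 4.4]
grip_width: 0.154
grasp_force: 39.3
```

Request:
play_rows(
  plan=[0, 0, 0, 0.0002, -0.0012, 0, 0.1, 0, 0, 0, 0.0004, -0.0023, 0, 0.1, 0, 0, 0, 0.0004, -0.0023, 0, 0.1],
)

```text
clock: 10.1
position: [0.489, -0.1304, 0.053]
ee_rot: [0.136, 0.991, 0.0, 0.001]
ft_force: [1.5, 1.4, 5.4]
grip_width: 0.151
grasp_force: 39.3
```

Request:
play_rows(
  plan=[0, 0, 0, 0.0003, -0.0012, 0, 0.1, 0, 0, 0, 0.0006, -0.0023, 0, 0.1, 0, 0, 0, 0.0006, -0.0023, 0, 0.1],
)

```text
clock: 10.48
position: [0.4878, -0.1325, 0.053]
ee_rot: [0.136, 0.991, 0.0, 0.001]
ft_force: [1.4, 0.9, 4.9]
grip_width: 0.148
grasp_force: 39.3
```

Request:
play_rows(
  plan=[0, 0, 0, 0.0003, -0.0011, 0, 0.1, 0, 0, 0, 0.0007, -0.0023, 0, 0.1, 0, 0, 0, 0.0007, -0.0023, 0, 0.1],
)

```text
clock: 10.85
position: [0.4864, -0.1345, 0.053]
ee_rot: [0.136, 0.991, 0.0, 0.001]
ft_force: [1.2, 0.8, 6.4]
grip_width: 0.146
grasp_force: 39.3
```

Request:
play_rows(
  plan=[0, 0, 0, 0.0004, -0.0011, 0, 0.1, 0, 0, 0, 0.0009, -0.0022, 0, 0.1, 0, 0, 0, 0.0009, -0.0022, 0, 0.1],
)

```text
clock: 11.22
position: [0.4854, -0.1359, 0.053]
ee_rot: [0.136, 0.991, 0.001, 0.001]
ft_force: [3.3, 3.6, 4.1]
grip_width: 0.153
grasp_force: 39.2
```

```bash
python3 -c "
from h import *
state()"
```

```text
t 11.22 th -2.075 r 0.0349 z 0.0530 | F tan(ccw) 4.8 rad 0.2 z 4.1 | grip 0.153 39
```

Stop found at about -2.06 rad. I'll lean in a bit more and hold.

Request:
play_rows(
  plan=[0, 0, 0, 0.0004, -0.0008, 0, 0.1, 0, 0, 0, 0.0008, -0.0016, 0, 0.1, 0, 0, 0, 0.0008, -0.0016, 0, 0.1],
)

```text
clock: 11.6
position: [0.4847, -0.1367, 0.0531]
ee_rot: [0.135, 0.991, 0.001, 0.001]
ft_force: [5.8, 6.6, 2.4]
grip_width: 0.149
grasp_force: 39.0
```

```bash
python3 -c "
from h import *
state()"
```

```text
t 11.60 th -2.103 r 0.0350 z 0.0531 | F tan(ccw) 8.7 rad -0.1 z 2.4 | grip 0.149 39
```

Request:
play_rows(
  plan=[0, 0, 0, 0.0004, -0.0007, 0, 0.1, 0, 0, 0, 0.0004, -0.0007, 0, 0.1, 0, 0, 0, 0.0004, -0.0007, 0, 0.1, 0, 0, 0, 0.0004, -0.0007, 0, 0.1, 0, 0, 0, 0.0004, -0.0007, 0, 0.1, 0, 0, 0, 0.0004, -0.0007, 0, 0.1],
)

```text
clock: 12.35
position: [0.4844, -0.137, 0.0531]
ee_rot: [0.135, 0.991, 0.001, 0.001]
ft_force: [8.1, 5.9, 1.7]
grip_width: 0.147
grasp_force: 39.0
```

```bash
python3 -c "
from h import *
state()
c=-2.105-.02
arc(c,np.arange(-2.0,-.1,.2))
print(); arc(-.2,np.arange(0,1.41,.2)); arc(-.2,[1.5])"
```

```text
t 12.35 th -2.115 r 0.0350 z 0.0531 | F tan(ccw) 9.9 rad 1.9 z 1.7 | grip 0.147 39
-2.000 [-0.0017  0.0039  0.    ]
-1.800 [-0.0035  0.0104  0.    ]
-1.600 [-0.0039  0.0172  0.    ]
-1.400 [-0.003   0.0239  0.0001]
-1.200 [-0.0007  0.0303  0.0001]
-1.000 [0.0028 0.0362 0.0001]
-0.800 [0.0073 0.0412 0.0001]
-0.600 [0.0128 0.0452 0.0001]
-0.400 [0.019 0.048 0.   ]
-0.200 [0.0256 0.0496 0.    ]

0.000 [ 0.0068  0.0002 -0.    ]
0.200 [ 0.0135 -0.0009 -0.    ]
0.400 [ 0.0198 -0.0034 -0.0001]
0.600 [ 0.0255 -0.007  -0.0001]
0.800 [ 0.0304 -0.0117 -0.0001]
1.000 [ 0.0343 -0.0173 -0.0001]
1.200 [ 0.0369 -0.0236 -0.0001]
1.400 [ 0.0383 -0.0302 -0.0002]
1.500 [ 0.0385 -0.0336 -0.0002]
```

Tumbler A was leaned on at about 10 N for over 0.5 s. Now reversing counter-clockwise.

Request:
play_rows(
  plan=[0, 0, 0, -0.0017, 0.0039, 0, 0.1, 0, 0, 0, -0.0035, 0.0104, 0, 0.1, 0, 0, 0, -0.0039, 0.0172, 0, 0.1, 0, 0, 0, -0.003, 0.0239, 0, 0.1, 0, 0, 0, -0.0007, 0.0303, 0, 0.1, 0, 0, 0, 0.0028, 0.0362, 0, 0.1, 0, 0, 0, 0.0073, 0.0412, 0, 0.1, 0, 0, 0, 0.0128, 0.0452, 0, 0.1, 0, 0, 0, 0.019, 0.048, 0, 0.1, 0, 0, 0, 0.0256, 0.0496, 0, 0.1, 0, 0, 0, 0.0256, 0.0496, 0, 0.1],
)

```text
clock: 13.72
position: [0.4708, -0.083, 0.0529]
ee_rot: [0.136, 0.991, 0.001, -0.0]
ft_force: [0.1, 1.7, 7.9]
grip_width: 0.152
grasp_force: 40.0
```

```bash
python3 -c "
from h import *
state();print(status.get_obs()['position'])"
```

```text
t 13.72 th -0.174 r 0.0325 z 0.0529 | F tan(ccw) 0.5 rad 1.6 z 7.9 | grip 0.152 40
[ 0.47076375 -0.08297937  0.05288375]
```

Request:
play_rows(
  plan=[0, 0, 0, 0.0034, 0.0003, 0, 0.1, 0, 0, 0, 0.0068, 0.0002, 0, 0.1, 0, 0, 0, 0.0135, -0.0009, 0, 0.1, 0, 0, 0, 0.0198, -0.0034, 0, 0.1, 0, 0, 0, 0.0255, -0.007, 0, 0.1, 0, 0, 0, 0.0304, -0.0117, 0, 0.1, 0, 0, 0, 0.0343, -0.0173, 0, 0.1, 0, 0, 0, 0.0369, -0.0236, 0, 0.1, 0, 0, 0, 0.0379, -0.0269, 0, 0.1, 0, 0, 0, 0.0383, -0.0302, 0, 0.1, 0, 0, 0, 0.0383, -0.0302, 0, 0.1],
)

```text
clock: 15.1
position: [0.4266, -0.1029, 0.0529]
ee_rot: [0.136, 0.991, 0.0, 0.0]
ft_force: [4.3, -1.0, 6.2]
grip_width: 0.147
grasp_force: 39.5
```

```bash
sed -i 's/^AX=.*/AX=np.array([.4590,-.1145]); YAW=np.radians(-11.65); r=.034/' h.py; python3 -c "
from h import *
state();print(status.get_obs()['position'])
for k in range(14):
  a=1.4+.07*k; arc(a,[a+.07])"
```

```text
t 15.10 th 1.431 r 0.0344 z 0.0529 | F tan(ccw) -0.5 rad -4.4 z 6.2 | grip 0.147 40
[ 0.42661886 -0.10292485  0.05289229]
1.470 [ 0.0002 -0.0024 -0.    ]
1.540 [-0.     -0.0024 -0.    ]
1.610 [-0.0002 -0.0024 -0.    ]
1.680 [-0.0003 -0.0024 -0.    ]
1.750 [-0.0005 -0.0023  0.    ]
1.820 [-0.0007 -0.0023  0.    ]
1.890 [-0.0008 -0.0022  0.    ]
1.960 [-0.001  -0.0022  0.    ]
2.030 [-0.0011 -0.0021  0.    ]
2.100 [-0.0013 -0.002   0.    ]
2.170 [-0.0014 -0.0019  0.    ]
2.240 [-0.0015 -0.0018  0.    ]
2.310 [-0.0017 -0.0017  0.    ]
2.380 [-0.0018 -0.0016  0.    ]
```

Request:
play_rows(
  plan=[0, 0, 0, -0.0004, -0.0012, 0, 0.1, 0, 0, 0, -0.0006, -0.0024, 0, 0.1, 0, 0, 0, -0.0006, -0.0036, 0, 0.1, 0, 0, 0, -0.0006, -0.0048, 0, 0.1, 0, 0, 0, -0.0006, -0.0048, 0, 0.1],
)

```text
clock: 15.72
position: [0.4255, -0.1071, 0.0529]
ee_rot: [0.136, 0.991, 0.0, -0.0]
ft_force: [1.0, 0.9, 8.9]
grip_width: 0.15
grasp_force: 39.9
```

Request:
play_rows(
  plan=[0, 0, 0, -0.0001, -0.0012, 0, 0.1, 0, 0, 0, -0.0002, -0.0024, 0, 0.1, 0, 0, 0, -0.0002, -0.0024, 0, 0.1],
)

```text
clock: 16.1
position: [0.425, -0.1095, 0.0529]
ee_rot: [0.136, 0.991, 0.0, -0.0]
ft_force: [1.8, 1.2, 9.7]
grip_width: 0.15
grasp_force: 39.9
```

Request:
play_rows(
  plan=[0, 0, 0, -0.0002, -0.0012, -0.0003, 0.1, 0, 0, 0, -0.0004, -0.0024, -0.0006, 0.1, 0, 0, 0, -0.0004, -0.0024, -0.0006, 0.1],
)

```text
clock: 16.48
position: [0.4247, -0.112, 0.053]
ee_rot: [0.136, 0.991, 0.0, -0.0]
ft_force: [5.1, 1.7, 0.2]
grip_width: 0.152
grasp_force: 39.0
```

Request:
play_rows(
  plan=[0, 0, 0, -0.0006, -0.0012, 0, 0.1, 0, 0, 0, -0.0012, -0.0023, 0, 0.1, 0, 0, 0, -0.0012, -0.0023, 0, 0.1],
)

```text
clock: 16.85
position: [0.4247, -0.1148, 0.053]
ee_rot: [0.136, 0.991, 0.0, -0.001]
ft_force: [-0.8, 2.7, 3.1]
grip_width: 0.153
grasp_force: 39.3
```

Request:
play_rows(
  plan=[0, 0, 0, -0.0004, -0.0012, 0, 0.1, 0, 0, 0, -0.0007, -0.0023, 0, 0.1, 0, 0, 0, -0.0007, -0.0023, 0, 0.1],
)

```text
clock: 17.23
position: [0.4247, -0.1164, 0.053]
ee_rot: [0.136, 0.991, 0.001, -0.001]
ft_force: [-1.9, 6.5, 5.0]
grip_width: 0.151
grasp_force: 39.4
```

```bash
python3 -c "
from h import *
state()"
```

```text
t 17.23 th 1.830 r 0.0344 z 0.0530 | F tan(ccw) -6.6 rad 1.6 z 5.0 | grip 0.151 39
```

Request:
play_rows(
  plan=[0, 0, 0, -0.0002, -0.0007, 0, 0.1, 0, 0, 0, -0.0004, -0.0014, 0, 0.1, 0, 0, 0, -0.0004, -0.0014, 0, 0.1, 0, 0, 0, -0.0004, -0.0014, 0, 0.1, 0, 0, 0, -0.0004, -0.0014, 0, 0.1, 0, 0, 0, -0.0004, -0.0014, 0, 0.1],
)

```text
clock: 17.98
position: [0.4247, -0.1172, 0.053]
ee_rot: [0.136, 0.991, 0.001, -0.001]
ft_force: [-2.1, 8.9, 5.3]
grip_width: 0.152
grasp_force: 39.5
```

```bash
python3 -c "
from h import *
state()"
```

```text
t 17.98 th 1.853 r 0.0344 z 0.0530 | F tan(ccw) -9.0 rad 1.4 z 5.3 | grip 0.152 40
```

Request:
play_rows(
  plan=[0, 0, 0, -0.0002, -0.0006, 0, 0.1, 0, 0, 0, -0.0002, -0.0006, 0, 0.1, 0, 0, 0, -0.0002, -0.0006, 0, 0.1, 0, 0, 0, -0.0002, -0.0006, 0, 0.1, 0, 0, 0, -0.0002, -0.0006, 0, 0.1, 0, 0, 0, -0.0002, -0.0006, 0, 0.1],
)

```text
clock: 18.73
position: [0.4248, -0.1176, 0.053]
ee_rot: [0.135, 0.991, 0.001, -0.001]
ft_force: [-3.2, 10.0, 5.3]
grip_width: 0.152
grasp_force: 39.6
```

```bash
python3 -c "
from h import *
state(); print(status.get_obs()['position'])
arc(1.89,list(np.arange(1.6,.1,-.2))+[.1,0])"
```

```text
t 18.73 th 1.864 r 0.0344 z 0.0530 | F tan(ccw) -10.2 rad 2.3 z 5.3 | grip 0.152 40
[ 0.42477846 -0.11759991  0.05298433]
1.600 [0.0024 0.0095 0.    ]
1.400 [0.0023 0.0163 0.    ]
1.200 [0.001 0.023 0.   ]
1.000 [-0.0017  0.0292  0.    ]
0.800 [-0.0055  0.0348  0.    ]
0.600 [-0.0104  0.0395  0.    ]
0.400 [-0.0161  0.0432  0.    ]
0.200 [-0.0225  0.0456  0.    ]
0.100 [-0.0258  0.0464  0.    ]
0.000 [-0.0292  0.0468  0.    ]
```

Tumbler B was leaned on at about 10 N. Now clockwise back towards the index.

Request:
play_rows(
  plan=[0, 0, 0, 0.0012, 0.0045, 0, 0.1, 0, 0, 0, 0.0024, 0.0095, 0, 0.1, 0, 0, 0, 0.0023, 0.0163, 0, 0.1, 0, 0, 0, 0.001, 0.023, 0, 0.1, 0, 0, 0, -0.0017, 0.0292, 0, 0.1, 0, 0, 0, -0.0055, 0.0348, 0, 0.1, 0, 0, 0, -0.0104, 0.0395, 0, 0.1, 0, 0, 0, -0.0161, 0.0432, 0, 0.1, 0, 0, 0, -0.0225, 0.0456, 0, 0.1, 0, 0, 0, -0.0225, 0.0456, 0, 0.1],
)

```text
clock: 19.98
position: [0.4603, -0.081, 0.0532]
ee_rot: [0.136, 0.991, 0.0, 0.0]
ft_force: [1.5, 6.1, -2.6]
grip_width: 0.145
grasp_force: 39.1
```

```bash
python3 -c "
from h import *
state();o=status.get_obs();p=o['position'];print(p)
X=np.append(AX+r*d(0),p[2]); shift(X)"
```

```text
t 19.98 th 0.165 r 0.0336 z 0.0532 | F tan(ccw) -1.2 rad 6.1 z -2.6 | grip 0.145 39
[ 0.46028939 -0.08097278  0.05316483]
[ 0.46586571 -0.08120042  0.05316483] -> [-0.0054  0.0013  0.    ]
```

Request:
play_rows(
  plan=[0, 0, 0, -0.0028, 0.0007, 0, 0.1, 0, 0, 0, -0.0055, 0.0012, 0, 0.1, 0, 0, 0, -0.0055, 0.0012, 0, 0.1, 0, 0, 0, -0.0055, 0.0012, 0, 0.1],
)

```text
clock: 20.48
position: [0.4655, -0.0816, 0.0532]
ee_rot: [0.136, 0.991, 0.0, 0.0]
ft_force: [2.2, 5.2, -4.4]
grip_width: 0.146
grasp_force: 39.0
```

```bash
python3 -c "
from h import *
state()"
```

```text
t 20.48 th 0.009 r 0.0335 z 0.0532 | F tan(ccw) -1.2 rad 5.5 z -4.4 | grip 0.146 39
```

Request:
play_rows(
  plan=[0, 0, 0, 0, 0, 0, 0.6, 0, 0, 0, 0, 0, 0, 0.6, 0, 0, 0, 0, 0, 0, 0.6, 0, 0, 0, 0, 0, -0.02, 0.6, 0, 0, 0, 0, 0, -0.05, 0.6, 0, 0, 0, 0, 0, -0.09, 0.6, 0, 0, 0, 0, 0, -0.09, 0.6, 0, 0, 0, 0, 0, -0.09, 0.6],
)

```text
clock: 21.48
position: [0.4648, -0.0818, 0.1428]
ee_rot: [0.136, 0.991, 0.0, -0.0]
ft_force: [-0.9, 0.4, -0.4]
grip_width: 0.603
grasp_force: 0.0
```

Run:
```python
from h import *
import pickle
m=viewer.camera_model("wrist"); a=viewer.camera("wrist")[:,:,::-1]; pickle.dump(m,open("w3.pkl","wb")); cv2.imwrite("pics/w3.png",a)
print(status.get_obs()["position"])
cv2.imwrite("pics/c6.png",cv2.resize(a[100:300,130:390],(780,600),interpolation=cv2.INTER_CUBIC))
```

```text
[ 0.46445927 -0.08183097  0.14242626]
```

View pics/c6.png

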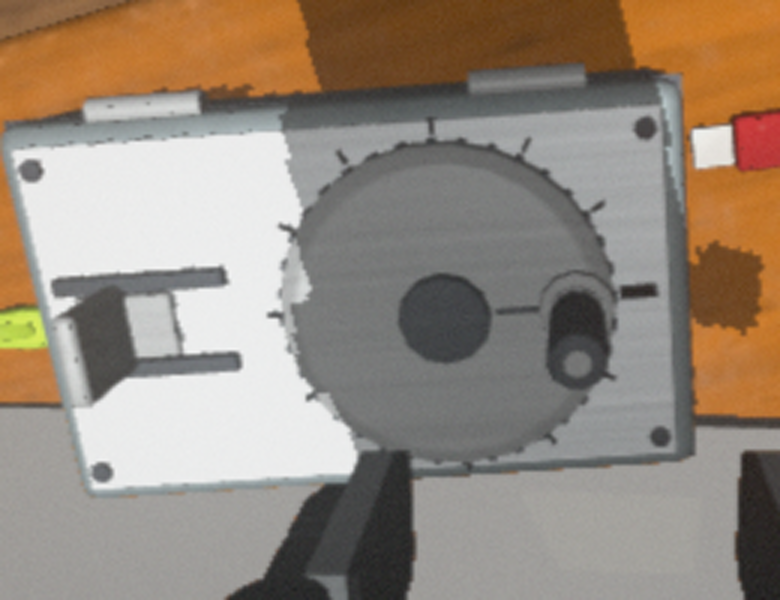

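Pin top (577,362), hub (445,318), index bar (639,291), tab top edge centre (76,360), groove line on the dial (497→540, 311→309).

Run:
```python
from h import *
import pickle; m=pickle.load(open("w3.pkl","rb"))
f=lambda x,y:(130+(x+.5)/3-.5,100+(y+.5)/3-.5)
P={}
for n,p,z in (("hub",(445,318),.068),("pin",(577,362),.104),("idx",(639,291),.052),("l1",(497,311),.062),("l2",(540,309),.062),("tab",(76,360),.082),("s1",(31,170),.052),("s2",(102,471),.052),("s3",(660,437),.052),("s4",(646,128),.052)):
    P[n]=ray("wrist",f(*p),z,m); print(n,P[n].round(4))
an=lambda v:np.degrees(np.arctan2(v[1],v[0]))-90
print("pin",an(P["pin"]-P["hub"]),"idx",an(P["idx"]-P["hub"]),"l",an(P["l2"]-P["hub"]),"screws",an(P["s4"]-P["s1"]),an(P["s3"]-P["s2"]))
u=d(0); face=P["tab"][:2]-.003*u
print("tab outer face",face,"u",u)
c=(P["s1"]+P["s2"]+P["s3"]+P["s4"])[:2]/4; print("centre",c, "tab in safe y",(P["tab"][:2]-c)@u, (P["tab"][:2]-c)@[u[1],-u[0]])
```

```text
hub [ 0.4584 -0.1129  0.068 ]
pin [ 0.4659 -0.0802  0.104 ]
idx [ 0.4697 -0.0638  0.052 ]
l1 [ 0.4619 -0.1006  0.062 ]
l2 [ 0.4644 -0.0897  0.062 ]
tab [ 0.4405 -0.1992  0.082 ]
s1 [ 0.3954 -0.2072  0.052 ]
s2 [ 0.4801 -0.2247  0.052 ]
s3 [ 0.5129 -0.0689  0.052 ]
s4 [ 0.4281 -0.0511  0.052 ]
pin -12.935366977187456 idx -12.941584908866346 l -14.495169059814842 screws -11.80777437271908 -11.887526878638567
tab outer face [ 0.43992722 -0.20216344] u [0.20193269 0.9793994 ]
centre [ 0.454116  -0.1379962] tab in safe y -0.06271053467672699 -0.0009390258917628645
```

Pin is on the index to within about 0.02 rad. Next is the bolt: close the fingers and go behind the tab.

```bash
python3 -c "
from h import *
shift((.4328,-.2365,.1428),(.4328,-.2365,.075),(.4328,-.2365,.038))"
```

```text
(0.4328, -0.2365, 0.1428) -> [-0.0112 -0.1575 -0.0003]
(0.4328, -0.2365, 0.075) -> [-0.0113 -0.1575  0.0675]
(0.4328, -0.2365, 0.038) -> [-0.0113 -0.1574  0.1045]
```

Request:
play_rows(
  plan=[0, 0, 0, -0.003, -0.04, 0, 0, 0, 0, -2, -0.006, -0.08, 0, 0, 0, 0, -3.8, -0.009, -0.12, 0, 0, 0, 0, -3.8, -0.011, -0.15, 0, 0, 0, 0, -3.8, -0.011, -0.157, 0.01, 0, 0, 0, -3.8, -0.011, -0.157, 0.035, 0, 0, 0, -3.8, -0.011, -0.157, 0.06, 0, 0, 0, -3.8, -0.011, -0.157, 0.075, 0, 0, 0, -3.8, -0.011, -0.157, 0.085, 0, 0, 0, -3.8, -0.011, -0.157, 0.085, 0],
)

```text
clock: 22.78
position: [0.4331, -0.2357, 0.0578]
ee_rot: [0.103, 0.995, 0.0, -0.001]
ft_force: [0.9, 0.2, -0.4]
grip_width: 0.0
grasp_force: 0.0
```

Run:
```python
from h import *
state(); print(status.get_obs()["position"])
a=viewer.camera("wrist")[:,:,::-1][130:330,220:480]
b=viewer.camera("scene")[:,:,::-1][230:330,275:375]
cv2.imwrite("pics/c7.png",np.hstack([cv2.resize(a,(430,380),interpolation=cv2.INTER_CUBIC),cv2.resize(b,(370,380),interpolation=cv2.INTER_CUBIC)]))
```

```text
t 22.77 th 3.134 r 0.1239 z 0.0578 | F tan(ccw) 0.9 rad -0.4 z -0.4 | grip 0.000 0
[ 0.43309137 -0.23570194  0.05782856]
```

View pics/c7.png

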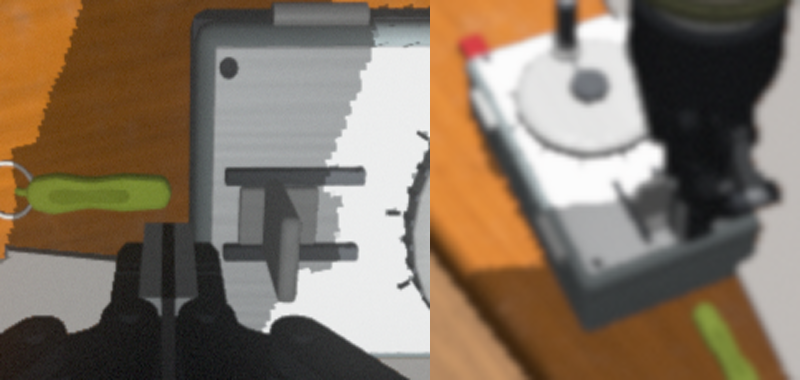

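The tips hang beside the tab, on its outer side, with nothing touched. I'll descend 20 mm and start advancing.

Request:
play_rows(
  plan=[0, 0, 0, 0, 0, 0.007, 0, 0, 0, 0, 0, 0, 0.014, 0, 0, 0, 0, 0, 0, 0.02, 0, 0, 0, 0, 0, 0, 0.02, 0],
)

```text
clock: 23.38
position: [0.4329, -0.2359, 0.0377]
ee_rot: [0.103, 0.995, 0.0, -0.001]
ft_force: [-1.2, -0.3, 0.2]
grip_width: -0.002
grasp_force: 0.0
```

Request:
play_rows(
  plan=[0, 0, 0, 0, 0.005, 0, 0, 0, 0, 0, 0, 0.01, 0, 0, 0, 0, 0, 0, 0.014, 0, 0, 0, 0, 0, 0, 0.017, 0, 0, 0, 0, 0, 0, 0.02, 0, 0, 0, 0, 0, 0, 0.022, 0, 0, 0, 0, 0, 0, 0.022, 0, 0],
)

```text
clock: 24.25
position: [0.4379, -0.2143, 0.0383]
ee_rot: [0.103, 0.995, 0.0, 0.0]
ft_force: [0.1, -0.1, 0.2]
grip_width: -0.001
grasp_force: 0.1
```

Request:
play_rows(
  plan=[0, 0, 0, 0, 0.0015, 0, 0, 0, 0, 0, 0, 0.003, 0, 0, 0, 0, 0, 0, 0.0045, 0, 0, 0, 0, 0, 0, 0.006, 0, 0, 0, 0, 0, 0, 0.0075, 0, 0, 0, 0, 0, 0, 0.009, 0, 0],
)

```text
clock: 25.0
position: [0.4397, -0.2055, 0.0383]
ee_rot: [0.103, 0.995, 0.0, -0.0]
ft_force: [-0.4, -0.6, 0.1]
grip_width: 0.001
grasp_force: 0.8
```

Request:
play_rows(
  plan=[0, 0, 0, 0, 0.0015, 0, 0, 0, 0, 0, 0, 0.003, 0, 0, 0, 0, 0, 0, 0.0045, 0, 0, 0, 0, 0, 0, 0.0055, 0, 0, 0, 0, 0, 0, 0.0055, 0, 0],
)

```text
clock: 25.62
position: [0.4399, -0.2043, 0.0384]
ee_rot: [0.105, 0.995, -0.002, 0.0]
ft_force: [-1.8, -17.2, -2.1]
grip_width: 0.004
grasp_force: 8.8
```

Firm resistance at 17 N. I'll back off and measure how far the bolt got.

Request:
play_rows(
  plan=[0, 0, 0, 0, -0.004, 0, 0, 0, 0, 0, 0, -0.012, 0, 0, 0, 0, 0, 0, -0.012, -0.03, 0, 0, 0, 0, 0, -0.012, -0.07, 0, 0, 0, 0, 0, -0.01, -0.104, 0, 0, 0, 0, 0, 0.04, -0.104, 0, 0, 0, 2, 0, 0.09, -0.104, 0, 0, 0, 3.8, 0.001, 0.1207, -0.104, 0, 0, 0, 3.8, 0.001, 0.1207, -0.104, 0, 0, 0, 3.8, 0.001, 0.1207, -0.104, 0],
)

```text
clock: 26.88
position: [0.4644, -0.0825, 0.1422]
ee_rot: [0.136, 0.991, 0.0, -0.0]
ft_force: [0.1, -0.9, -0.2]
grip_width: 0.002
grasp_force: 0.0
```

Run:
```python
from h import *
import pickle
m=viewer.camera_model("wrist"); a=np.ascontiguousarray(viewer.camera("wrist")[:,:,::-1]); cv2.imwrite("pics/w4.png",a)
print(status.get_obs()["position"])
m3=pickle.load(open("w3.pkl","rb")); b=cv2.imread("pics/w3.png")
# tab top strip region in w3 crop coords (55..95,315..405)/3 
x0,y0,x1,y1=147,203,164,237
T=b[y0:y1,x0:x1]; 
S=a[y0-15:y1+15,x0-10:x1+50]; R=cv2.matchTemplate(S,T,cv2.TM_CCOEFF_NORMED)
_,v,_,l=cv2.minMaxLoc(R); print("tab match",v,np.array(l)-[10,15])
for nm,(cx,cy) in {"hub":(278,206),"screw2":(164,257),"screw1":(140,156),"pin":(322,221)}.items():
    T=b[cy-10:cy+10,cx-10:cx+10]; S=a[cy-30:cy+30,cx-30:cx+30]
    _,v,_,l=cv2.minMaxLoc(cv2.matchTemplate(S,T,cv2.TM_CCOEFF_NORMED)); print(nm,v,np.array(l)-20)
u=d(0); X=np.array([.4405,-.1992,.082])
for k in(0,.003,.014): print(k,proj("wrist",X+np.append(u*k,0),m),proj("wrist",X+np.append(u*k,0),m3))
print([proj("wrist",X,m)])
g=cv2.cvtColor(a,cv2.COLOR_BGR2GRAY)
for y in (212,220,228): print(y,g[y,140:200].tolist()); 
g=cv2.cvtColor(b,cv2.COLOR_BGR2GRAY)
for y in (212,220,228): print(y,g[y,140:200].tolist())
```

```text
[ 0.46436297 -0.08288186  0.14226295]
tab match 0.822184145450592 [20 -1]
hub 0.38892897963523865 [1 0]
screw2 0.9550526142120361 [1 1]
screw1 0.9580349922180176 [1 0]
pin 0.9789742827415466 [1 1]
0 [155.73883396 220.18067584] [155.01312223 219.6168764 ]
0.003 [159.81982718 219.9074323 ] [159.08577451 219.34356065]
0.014 [174.8012864  218.90434633] [174.03649002 218.34021792]
[array([155.73883396, 220.18067584])]
212 [195, 203, 206, 211, 213, 200, 154, 157, 178, 218, 232, 233, 234, 234, 235, 233, 234, 234, 234, 235, 236, 237, 235, 235, 235, 235, 235, 229, 198, 189, 206, 218, 220, 208, 177, 141, 93, 83, 81, 79, 79, 81, 79, 79, 81, 78, 76, 76, 81, 78, 80, 105, 158, 199, 201, 202, 204, 206, 202, 206]
220 [139, 138, 136, 137, 137, 135, 136, 140, 144, 157, 185, 225, 234, 234, 234, 231, 230, 229, 229, 227, 221, 187, 159, 147, 142, 147, 162, 154, 139, 135, 149, 191, 212, 219, 204, 152, 167, 129, 89, 83, 80, 83, 81, 80, 79, 79, 83, 78, 77, 80, 80, 82, 80, 90, 103, 103, 109, 108, 114, 112]
228 [135, 138, 140, 138, 144, 139, 142, 142, 139, 141, 145, 156, 183, 224, 232, 230, 226, 228, 228, 227,
[... 362 characters left out ...]
, 199, 200, 201, 199, 200, 202, 200, 200, 200, 199, 201, 196, 168, 125, 135, 191, 232, 238, 238, 236, 237, 237, 236, 238]
220 [142, 139, 140, 137, 135, 135, 138, 140, 150, 161, 171, 194, 208, 215, 201, 158, 166, 135, 95, 77, 78, 76, 79, 81, 79, 77, 79, 82, 81, 79, 79, 77, 77, 74, 75, 85, 92, 96, 98, 96, 90, 98, 102, 107, 102, 105, 102, 107, 109, 109, 112, 113, 115, 115, 117, 115, 118, 118, 118, 117]
228 [135, 137, 137, 140, 139, 140, 142, 137, 138, 140, 149, 161, 175, 198, 207, 207, 204, 186, 164, 121, 81, 73, 75, 78, 75, 76, 82, 108, 165, 224, 233, 236, 235, 236, 236, 235, 236, 237, 237, 235, 236, 236, 235, 236, 235, 237, 237, 236, 235, 237, 235, 237, 236, 235, 236, 236, 236, 237, 236, 237]
```

The bolt tab has moved 19 px, about 14 mm, so it is fully home. The pin is still at the index and the gripper is clear of everything.

```bash
python3 -c "
from workcell import manip
print(manip.hand_in())"
```

```text
the job is handed in; nothing more can be done
None
```

I handed the job in at about 27 s. Both tumblers were leaned on at about 10 N for over half a second (first clockwise at -2.1 rad, then counter-clockwise at +1.86 rad), the pin was left at the index, and the bolt measured about 14 mm home; no verdict came back.

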